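Put the clay extruder away: clip in the plunger rod and set the end cap

ROBOT

A 7-joint arm with a two-finger parallel gripper is mounted at the origin on the work surface. World frame = base frame: x ahead of the robot, y to its left, z up, the work surface at z = 0. Lengths are in m, angles in rad, forces in N, time in s.
With the tool pointing down it reaches from about 0.425 to 0.8 m from the base axis. Payload 8.3 kg.
Tool frame: the origin (TCP) lies at the very end of the fingers, on their centre line; the grasp point (between the pads) lies 19 mm behind it; z points along the fingers, y is the line along which they close (so a half turn about z gives the same grasp; the last joint's range is limited). The gripper opens to 85 mm and grips with 20 to 120 N. Pads are 22 mm wide; open, the fingers measure 114 mm over their backs; the gripper's body (76 mm by 85 mm) begins 54 mm behind the grasp point. The pads swing forward as they close: fully open they stand 13 mm farther back than shut.
Start: joints at [-1.259, 0.383, 0.016, 1.37, -0.006, 1.388, -0.046], TCP at [0.229, 0.582, 0.231] pointing down, gripper open.
Joint ranges: [-2.95, 2.95], [-0.25, 2.06], [-1.52, 1.56], [0.18, 2.33], [-1.44, 4.58], [0.02, 2.06], [-3.01, 3.01]. Speed limits (rad/s): [2.39, 2.39, 3.01, 3.01, 3.14, 3.14, 3.14].

INTERFACE

Orientations are given as a unit quaternion [x, y, z, w].
In Python, from bench import arm, optics, workorder gives the robot as it stands. The module is installed in compiled form; this text tells all that it offers.
- The arm moves only by the tool apply_moves, never from a script. Its argument "plan" is a list of rows, each an object of numbers: "x", "y", "z": the shift along the tool's x, y, z scaled (see below); "rx", "ry", "rz": the turn, a rotation vector about the tool's x, y, z scaled (see below); "grip": the closure, from 0 (fully open) to 1 (shut). A call has 1 to 8 rows; each row is the pose to reach, as a shift and turn from the pose commanded when the call began, along the tool's axes at that moment; what a row does not reach only later rows make up. The controller multiplies each number of a shift by 150 mm and each number of a turn by pi/2 rad. A row lasts 1/12 s, in which the tool goes at most 41.7 mm and 7.16 degrees, less where a joint would pass 70% of its speed; a pose out of reach is approached as far as the arm can. A call with a number of a shift or a turn outside -1 to 1 is refused whole. A call with a gripper value outside its range is refused whole. The fingers move at their own pace and stop on an object; "newtons" is the grip in N (left out, the last holds). Time passes only in rows, so rows that repeat a pose let the fingers close. It gives the time, the measured TCP pose, the force, the opening and the grip force at its end, in the units of the state.
- arm.state(): the state, without advancing time (a new reading comes with each control period).
- optics.snapshot(name): name is "scene" or "top" or "wrist"; returns a dict with "image" (400x640x3 uint8, blue, green, red), "camera_matrix" (3x3 intrinsics, pixels), "xyz" and "rotation" of the camera in the world; the wrist camera has in their place "tool_from_camera" (4x4, takes a point from camera to tool coordinates, whose origin is the TCP and whose axes are the flange's). Camera axes: x right, y up, looking along -z (the intrinsics and any distortion apply to the point x, -y, -z); pixel columns grow to the right and rows downward; lengths in m; the calibration is good to about 2 mm. The wrist camera is an equidistant fisheye: a pixel r from the principal point sees the ray r / f radians off the axis. A picture is of the moment at which its call begins: read the wrist's pose just before it. There is no depth.
- workorder.sign_off(): hands the job in; it is judged then, once.
The state is a dict: "clock": time; "joints": joint angles; "qd": joint speeds; "effort": joint torques, N m; "position": TCP position; "tcp_rot": TCP orientation; "contact_force": force on the tool from outside, world axes, zero at the start; "torque": the same for the moment, N m; "finger_gap": finger opening in m; "grip_force": force on a finger pad.
Only numpy, scipy, OpenCV 4.12 (cv2) and the standard library are available. Lean on these libraries where they do the work, as an engineer would, in place of code of your own. Each camera call takes 0.05 s, during which the arm holds its last target. There are 200 camera calls.

TASK

Put the clay extruder away on its stand: take the steel plunger rod from the wooden rest and push it down past the sprung jaws of the stand's two fork clips until it lies fully home across both forks, about equally far out at either end, with the jaws closed over it. Then screw the knurled end cap on the barrel down (clockwise from above) until it bottoms out, back it off a quarter turn so that it cannot seize, and finish while still gripping the cap there: do not let go. Leave the other pottery and tools on the bench where they are.

Things in the scene. Friction and masses are not known exactly. Their poses are not given: they have to be found in the camera images.
- stand: Extruder stand, fixed to the bench: wooden base plate 130 (x) by 300 (y) by 12 mm; origin at the centre of its underside, on the table. It carries the upright aluminium barrel (42 mm across) with a 52 mm stop collar, axis at x = 0, y = -75 mm, and at y = 24 and y = 120 mm the two dark steel fork clips, each 12 mm wide in y (84 mm free between them), up to 97 mm high.
- clip_seat (a point): Where the centre of the seated rod belongs: midway between the two forks (stand x = 0, y = 72 mm), 55 mm above the table, 43 mm above the base plate. Same axes as the stand: the seated rod lies along y. Each fork is a slot open at the top, 19 mm wide in x (x = -9.5 to 9.5 mm), its floor 8 mm below this point. The tall plain prong is on the -x side (up to 42 mm above this point, its top leaning outwards), the sprung jaw on the +x side.
- jaw0 (a joint): Sprung jaw of the fork at stand y = 24 mm, rad: 0 closed, 0.6 stop. A steel flap 28 mm long, hinged 32 mm above and 18 mm to +x of the seated rod's axis; it slopes down and inwards over the slot, its tip 11 mm above that axis. A rod pushed straight down swings it aside (to about 0.3) and it springs back over the rod once the rod is home; both jaws together need about 8 N downwards and push the rod about 8 N towards -x meanwhile. It does not let the rod back out upwards.
- jaw1 (a joint): The same sprung jaw of the fork at stand y = 120 mm.
- end_cap: Knurled aluminium end cap on the barrel, 50 mm across, 30 mm high, already started on the thread. Origin on the barrel's axis at the cap's underside (100 mm above the table when bottomed out, top at 130 mm); rises and sinks with the thread, 0.64 mm per rad (4 mm a turn). This frame does not turn with the cap: see joint cap_turn. A small raised dark rib on the top shows its turn; the cap is gripped by its knurled sides.
- cap_turn (a joint): Turn of the end cap on its thread, rad: 0 bottomed out on the collar (hard stop), growing as it is unscrewed (counter-clockwise from above), at most 3.8. Thread friction about 0.1 N m; it stays where it is left. Starts between 2.0 and 3.4.
- rest: Wooden rod rest, fixed: base 130 (x) by 56 (y) by 10 mm, origin at the centre of its underside, on the table. Two notched blocks at x = -50 and 50 mm (12 mm thick, 46 mm high; 88 mm free between them) carry the rod along x, its axis 40 mm above the table.
- rod: Loose plain steel plunger rod, 16 mm thick, 150 mm long, 0.15 to 0.27 kg, both ends alike; its long axis is x. Lies in the notches of the rest. The origin is on its surface and turns with it: use point rod_center.
- rod_center (a point): The middle of the plunger rod, on its axis.
- bowl: Bystander: terracotta bowl, 110 mm across, 50 mm high. Origin under its centre. Leave alone.
- cup: Bystander: white cup, 72 mm across, 80 mm high. Origin under its centre. Leave alone.
- cone: Bystander: fired clay cone, 64 mm across its foot, 102 mm high. Origin under its centre. Leave alone.
- brush: Bystander: brush lying on the bench along its own x axis. Leave alone.
- spatula: Bystander: wooden spatula, 200 mm, lying along its own x axis. Leave alone.
- tile: Bystander: terracotta tile 80 by 80 by 10 mm. Origin under its centre. Leave alone.
- jar: Bystander: lidded jar, 60 mm across, 75 mm high. Origin under its centre. Leave alone.
Things that resemble listed ones, but are neither listed nor needed, are in the scene too. Several things have the shape of the rod; the one meant has the colours described above.

How it is judged:
On the way, in this order (a step that is already met when the one before it is completed fails the run):
1. The rod lies home in both forks with both jaws closed over it, and the gripper has let go of it (z of rod_center in the frame of clip_seat between -0.004 and 0.003 m and x of rod_center in the frame of clip_seat between -0.004 and 0.004 m and y of rod_center in the frame of clip_seat between -0.02 and 0.02 m and angle between the x axis of rod and the y axis of stand, either way round below 0.08 rad and value of joint each of jaw0, jaw1 below 0.1 rad and contact force between the fingers and rod below 0.3 N), for 0.2 s.
2. With the rod still clipped in, the end cap is screwed down until it bottoms out (z of rod_center in the frame of clip_seat between -0.004 and 0.003 m and x of rod_center in the frame of clip_seat between -0.004 and 0.004 m and y of rod_center in the frame of clip_seat between -0.02 and 0.02 m and angle between the x axis of rod and the y axis of stand, either way round below 0.08 rad and value of joint each of jaw0, jaw1 below 0.1 rad and value of joint cap_turn below 0.06 rad), for 0.1 s.
At the end, for the whole second after the job is handed in: Rod in both forks (4 mm sideways, 3 mm in height, centred within 20 mm, parallel within 0.08 rad), jaws closed within 0.1 rad, rod at rest and untouched; cap, after bottoming out, still and a quarter turn (1.57 rad, within 0.30) back from its stop, the fingers gripping it with more than 4 N (all of step 1 and value of joint cap_turn between 1.27 and 1.87 rad and velocity of joint cap_turn between -0.1 and 0.1 rad/s and contact force between the fingers and end_cap above 4 N and linear speed of rod below 0.02 m/s); the arm keeps its last pose, push and grip.
It fails at once if A bystander (pottery or tool) is shoved by more than 30 mm (distance of any of bowl, cup, cone, brush, spatula, tile, jar from where it was at the start of the episode above 0.03 m).
It also fails if it takes over 51 s, if anything falls off the work surface, if the arm or the gripper's body presses on something with over 40 N, if the wrist force passes 120 N, or if a joint passes its speed limit or range.

## Working session

There is one attempt and no reset: what is moved stays moved. The work goes in short steps, Python scripts to look and compute and a tool call to move; the robot and the scene stay as the last step left them, time stands still between calls to the robot, and variables do not carry over. Pictures are saved under pics/ and viewed, at most 10 in all, crops included, and the job is handed in when it is done.

Besides the shell and the picture viewer there is one more tool, called after "Call:" as name(argument=value, ...) on one line, values as JSON. apply_moves: Moves the arm, as the interface text tells. Shifts and turns lie within -1 to 1; 1 stands for 150 mm of shift or pi/2 rad of turn. Its arguments: {"type":"object","properties":{"plan":{"type":"array"},"newtons":{"type":"number"}},"required":["plan"]}

```bash
mkdir -p pics
cat > h.py <<'E'
import numpy as np, cv2, pickle
from scipy.spatial.transform import Rotation as R
from bench import arm, optics, workorder
def snap(name,tag):
    s=arm.state(); d=optics.snapshot(name); d['state']=s
    cv2.imwrite(f'pics/{tag}.png',d['image']); pickle.dump(d,open(f'pics/{tag}.pkl','wb')); return d
def load(tag): return pickle.load(open(f'pics/{tag}.pkl','rb'))
def ray(d,u,v):
    K=np.array(d['camera_matrix'])
    if 'tool_from_camera' in d:
        a=(u-K[0,2])/K[0,0]; b=(v-K[1,2])/K[1,1]; r=np.hypot(a,b)+1e-12
        c=np.array([np.sin(r)*a/r,-np.sin(r)*b/r,-np.cos(r)])
        T=np.array(d['tool_from_camera']); Rt=R.from_quat(d['state']['tcp_rot']).as_matrix()
        return Rt@T[:3,3]+d['state']['position'], Rt@T[:3,:3]@c
    c=np.array([(u-K[0,2])/K[0,0],-(v-K[1,2])/K[1,1],-1.])
    M=np.array(d['rotation']); M=M if M.shape==(3,3) else R.from_quat(M).as_matrix()
    return np.array(d['xyz']),M@c
def atz(d,u,v,z):
    o,r=ray(d,u,v); return o+r*(z-o[2])/r[2]
def tri(*obs):
    A=np.zeros((3,3));b=np.zeros(3); L=[]
    for d,u,v in obs:
        o,r=ray(d,u,v); r=r/np.linalg.norm(r); P=np.eye(3)-np.outer(r,r); A+=P;b+=P@o; L.append((o,P))
    p=np.linalg.solve(A,b); return p,[np.linalg.norm(P@(p-o)) for o,P in L]
E
python3 - <<'E'
from h import *
for n in('scene','top','wrist'):
    d=snap(n,n+'0'); print(n,{k:np.round(v,3).tolist() for k,v in d.items() if k not in('image','state')})
print(arm.state())
E
```

```text
scene {'camera_matrix': [[416.774, 0.0, 311.431], [0.0, 416.774, 198.724], [0.0, 0.0, 1.0]], 'xyz': [1.093, 0.534, 1.239], 'rotation': [0.122, 0.264, 0.877, 0.382]}
top {'camera_matrix': [[404.377, 0.0, 320.124], [0.0, 404.377, 198.267], [0.0, 0.0, 1.0]], 'xyz': [0.404, 0.054, 1.148], 'rotation': [0.03, -0.044, -0.698, 0.714]}
wrist {'camera_matrix': [[309.707, 0.0, 314.792], [0.0, 309.707, 196.087], [0.0, 0.0, 1.0]], 'tool_from_camera': [[0.001, 0.962, 0.274, 0.069], [1.0, -0.001, 0.0, -0.0], [0.001, 0.274, -0.962, -0.143], [0.0, 0.0, 0.0, 1.0]]}
{'clock': 0.15, 'joints': array([-1.25892137,  0.38406256,  0.01637819,  1.37092988, -0.0062985 ,
        1.38819715, -0.04651607]), 'qd': array([ 0.00017828, -0.00321756,  0.00012239, -0.00238677, -0.00173302,
       -0.00033435, -0.00015761]), 'effort': array([ 2.49131685e-03, -6.28153181e+01,  8.45844168e-01, -3.72170305e+01,
        1.65219553e-02,  1.09648504e-02, -1.19601472e-05]), 'position': array([0.22860788, 0.58126217, 0.23048991]), 'tcp_rot': array([ 1.86270370e-01,  9.82498219e-01, -7.61861823e-04, -1.36047565e-04]), 'contact_force': array([0.70583797, 0.84118489, 0.24720766]), 'torque': array([-0.06370371, -0.02054455, -0.02978057]), 'grip_force': 0.0, 'finger_gap': 0.08539246267881492}
```

View pics/scene0.png

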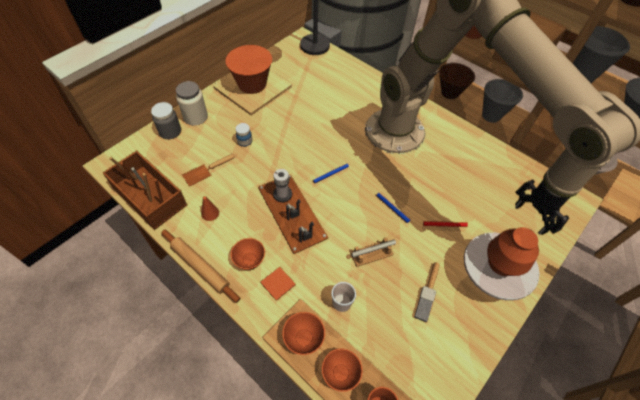

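View pics/top0.png

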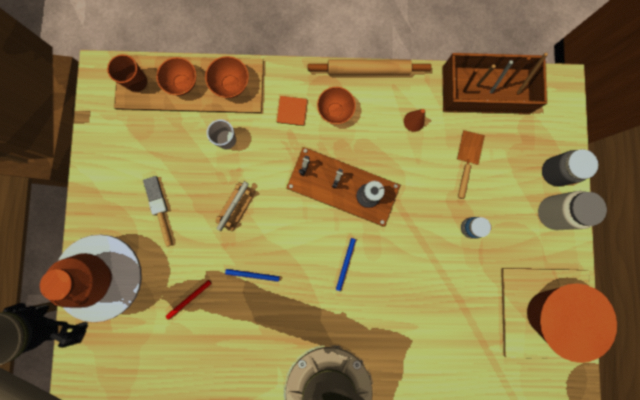

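The scene view shows the stand at about (292,212), with the cap at (282,178), and the rod on its rest at (374,249). In the top view the stand is at (343,186) and the rod at (234,204). The candidates for the rod are the silver bar on the rest (scene 374,249), two blue bars (331,173 and 392,207) and a red bar (445,224). Only the silver bar is steel and lies on the wooden rest. I'll check that in an enlarged crop.

Run:
```python
from h import *
t=cv2.imread('pics/top0.png');s=cv2.imread('pics/scene0.png')
a=cv2.resize(t[140:230,205:405],(800,360),interpolation=cv2.INTER_CUBIC)
b=cv2.resize(s[165:270,250:410],(366,240),interpolation=cv2.INTER_CUBIC)
c=np.zeros((600,800,3),np.uint8); c[:360]=a; c[360:,:366]=b
cv2.imwrite('pics/crop1.png',c)
```

```text
(no output)
```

View pics/crop1.png

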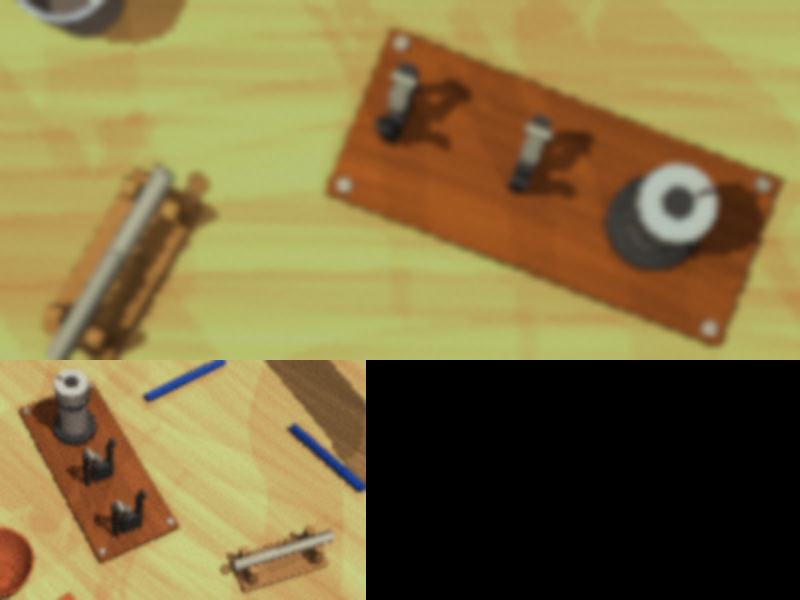

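The crop confirms it: the bare steel bar lies in the notches of the rest, while the other bars are blue or red and lie on the bench. Next I compute rough poses.

Run:
```python
from h import *
t=load('top0');s=load('scene0')
C=[atz(t,*p,.012) for p in [(303.25,147.5),(400,185),(385,226.25),(287,188)]]
c=np.mean(C,0); yv=(C[0]+C[3]-C[1]-C[2])/2; print('stand',c,yv,np.linalg.norm(yv),np.linalg.norm((C[0]+C[1]-C[2]-C[3])/2))
a=np.arctan2(yv[1],yv[0]); print('yaw',a-np.pi/2)
y=yv/np.linalg.norm(yv); print('seat',c+y*.072,'barrel',c-y*.075)
print('cap',atz(t,205+678/4,140+203/4,.138))
# edges pass: rod ends via colour
im=t['image'].astype(int);sub=im[170:235,205:260]; m=((sub.max(2)-sub.min(2)<50)&(sub.mean(2)>110)).astype(np.uint8)
n,l,st,ce=cv2.connectedComponentsWithStats(m); i=1+np.argmax(st[1:,4]); v,u=np.where(l==i); print(st[i]); r=cv2.minAreaRect(np.c_[u,v].astype(np.float32)); print(r)
bp=cv2.boxPoints(r)+[205,170]; print(bp)
im=s['image'].astype(int);sub=im[230:270,340:410]; m=((sub.max(2)-sub.min(2)<50)&(sub.mean(2)>110)).astype(np.uint8)
n,l,st,ce=cv2.connectedComponentsWithStats(m); i=1+np.argmax(st[1:,4]); v,u=np.where(l==i); r2=cv2.minAreaRect(np.c_[u,v].astype(np.float32)); print(st[i],r2)
q=cv2.boxPoints(r2)+[340,230];print(q)
print('rodc',tri((t,r[0][0]+205,r[0][1]+170),(s,r2[0][0]+340,r2[0][1]+230)))
def ends(b):
    d=np.linalg.norm(b-np.roll(b,-1,0),axis=1); k=np.argmin(d[:2]); return (b[k]+b[(k+1)%4])/2,(b[(k+2)%4]+b[(k+3)%4])/2
for e in ends(bp): print('top@.04',atz(t,*e,.044))
for e in ends(q): print('scene@.04',atz(s,*e,.044))
print(R.from_quat(arm.state()['tcp_rot']).as_matrix())
```

```text
stand [ 0.55840609 -0.03380136  0.012     ] [0.1019138  0.27813222 0.        ] 0.2962160623386528 0.12546463779803113
yaw -0.35122920088095433
seat [0.58317785 0.03380308 0.012     ] barrel [ 0.53260217 -0.10422264  0.012     ]
cap [ 0.53233122 -0.10191873  0.138     ]
[ 12  12  31  48 216]
((26.64044952392578, 35.27528381347656), (4.557991027832031, 54.69589614868164), 32.0053825378418)
[[215.21348095 227.25843048]
 [244.20225143 180.87640572]
 [248.06741714 183.29213715]
 [219.07864761 229.67416382]]
[ 13  10  43  16 197] ((33.91703796386719, 17.732646942138672), (4.511854648590088, 44.26228332519531), 72.75853729248047)
[[352.11172295 252.1377449 ]
 [394.38504028 239.01843739]
 [395.72235107 243.32754898]
 [353.44903564 256.44685745]]
rodc (array([0.49577324, 0.27447766, 0.04083105]), [np.float64(0.0002800434826524353), np.float64(0.00028004348265247246)])
top@.04 [0.56010656 0.23721689 0.044     ]
top@.04 [0.43146159 0.31044805 0.044     ]
scene@.04 [0.43194426 0.31041477 0.044     ]
scene@.04 [0.56176118 0.24020771 0.044     ]
[[-9.30606662e-01  3.66020406e-01 -5.51157547e-04]
 [ 3.66020820e-01  9.30605538e-01 -1.44637251e-03]
 [-1.64915868e-05 -1.54773903e-03 -9.99998802e-01]]
```

```bash
cat >> h.py <<'E'
def go(p,h):
    """shift/turn numbers from present pose to TCP p with tool y at heading h, tool z straight down"""
    s=arm.state(); M=R.from_quat(s['tcp_rot']).as_matrix()
    T=np.c_[[np.sin(h),-np.cos(h),0],[np.cos(h),np.sin(h),0],[0,0,-1]]
    d=M.T@(np.array(p)-s['position'])/.15; r=R.from_matrix(M.T@T).as_rotvec()/(np.pi/2)
    print('shift',np.round(d,4).tolist(),'turn',np.round(r,4).tolist(),'q',np.round(s['joints'],2).tolist(),'clk',s['clock'])
E
python3 - <<'E'
from h import *
t=load('top0')
for z in(0,.1,.2): print(atz(t,75,283,z),atz(t,137,280,z))
go([.496,.274,.16],1.06)
E
```

```text
[0.27436538 0.70367204 0.        ] [0.28562799 0.53477245 0.        ]
[0.28565483 0.64708159 0.1       ] [0.29593625 0.49289647 0.1       ]
[0.29694428 0.59049113 0.2       ] [0.3062445  0.45102048 0.2       ]Traceback (most recent call last):
  File "<stdin>", line 4, in <module>
  File "h.py", line 29, in go
    d=M.T@(np.array(p)-s['position'])/.15; r=R.from_matrix(M.T@T).as_rotvec()/(np.pi/2)
                                             ~~~~~~~~~~~~~^^^^^^^
  File "scipy/spatial/transform/_rotation.pyx", line 1143, in scipy.spatial.transform._rotation.Rotation.from_matrix
ValueError: Non-positive determinant (left-handed or null coordinate frame) in rotation matrix 0: [[-9.90757184e-01 -1.35647347e-01  1.64915868e-05]
 [-1.35647159e-01  9.90756001e-01  1.54773903e-03]
 [ 2.26285832e-04 -1.53119652e-03  9.99998802e-01]].
```

```bash
sed -i 's/\[np.sin(h),-np.cos(h),0\]/[-np.sin(h),np.cos(h),0]/' h.py
python3 - <<'E'
from h import *
go([.496,.274,.16],1.06)
E
```

```text
shift [-2.4087, -1.2531, 0.4719] turn [-0.001, 0.0001, 0.0866] q [-1.26, 0.38, 0.02, 1.37, -0.01, 1.39, -0.05] clk 0.15
```

Call:
apply_moves(plan=[{"z":-0.27},{"z":-0.54},{"z":-0.8},{"x":-0.2,"y":-0.1,"z":-0.8},{"x":-0.45,"y":-0.22,"z":-0.8,"rz":0.04},{"x":-0.7,"y":-0.36,"z":-0.8,"rz":0.08},{"x":-0.95,"y":-0.5,"z":-0.8,"rz":0.087},{"x":-1,"y":-0.52,"z":-0.8,"rz":0.087}], newtons=60)

```text
invalid input at $.plan[0]: expected keys x, y, z, rx, ry, rz, grip
```

```bash
python3 -c "
from h import *
go([.496,.274,.16],1.06)"
```

```text
shift [-2.4087, -1.2531, 0.4719] turn [-0.001, 0.0001, 0.0866] q [-1.26, 0.38, 0.02, 1.37, -0.01, 1.39, -0.05] clk 0.15
```

Call:
apply_moves(plan=[{"x":0,"y":0,"z":-0.27,"rx":0,"ry":0,"rz":0,"grip":0},{"x":0,"y":0,"z":-0.54,"rx":0,"ry":0,"rz":0,"grip":0},{"x":0,"y":0,"z":-0.8,"rx":0,"ry":0,"rz":0,"grip":0},{"x":-0.2,"y":-0.1,"z":-0.8,"rx":0,"ry":0,"rz":0,"grip":0},{"x":-0.45,"y":-0.22,"z":-0.8,"rx":0,"ry":0,"rz":0.04,"grip":0},{"x":-0.7,"y":-0.36,"z":-0.8,"rx":0,"ry":0,"rz":0.08,"grip":0},{"x":-0.95,"y":-0.5,"z":-0.8,"rx":0,"ry":0,"rz":0.087,"grip":0},{"x":-1,"y":-0.52,"z":-0.8,"rx":0,"ry":0,"rz":0.087,"grip":0}], newtons=60)

```text
clock: 0.82
position: [0.3457, 0.4479, 0.352]
tcp_rot: [0.258, 0.966, -0.0, 0.002]
contact_force: [0.5, -1.0, -0.0]
finger_gap: 0.0854
grip_force: 0.0
```

```bash
python3 -c "
from h import *
go([.496,.274,.16],1.06)"
```

```text
shift [-1.4422, -0.5052, 1.2847] turn [0.0, 0.0021, -0.0072] q [-1.07, 0.23, 0.12, 1.31, -0.02, 1.6, 0.1] clk 0.8167
```

Call:
apply_moves(plan=[{"x":-0.25,"y":-0.09,"z":0.1,"rx":0,"ry":0,"rz":0,"grip":0},{"x":-0.5,"y":-0.17,"z":0.2,"rx":0,"ry":0,"rz":0,"grip":0},{"x":-0.75,"y":-0.26,"z":0.4,"rx":0,"ry":0,"rz":0,"grip":0},{"x":-0.95,"y":-0.34,"z":0.55,"rx":0,"ry":0,"rz":0,"grip":0},{"x":-1,"y":-0.4,"z":0.75,"rx":0,"ry":0,"rz":0,"grip":0},{"x":-1,"y":-0.5,"z":0.95,"rx":0,"ry":0,"rz":0,"grip":0},{"x":-1,"y":-0.5,"z":1,"rx":0,"ry":0,"rz":0,"grip":0},{"x":-1,"y":-0.5,"z":1,"rx":0,"ry":0,"rz":0,"grip":0}])

```text
clock: 1.48
position: [0.4323, 0.3139, 0.1986]
tcp_rot: [0.253, 0.967, -0.002, -0.002]
contact_force: [0.5, -0.2, 0.2]
finger_gap: 0.0852
grip_force: 0.0
```

```bash
python3 -c "
from h import *
go([.496,.274,.16],1.06)"
```

```text
shift [-0.5008, -0.0226, 0.2561] turn [-0.0033, -0.0014, -0.0009] q [-0.87, 0.21, 0.21, 1.67, -0.05, 1.27, 0.41] clk 1.4833
```

Call:
apply_moves(plan=[{"x":-0.25,"y":-0.02,"z":0.1,"rx":0,"ry":0,"rz":0,"grip":0},{"x":-0.45,"y":-0.02,"z":0.2,"rx":0,"ry":0,"rz":0,"grip":0},{"x":-0.45,"y":-0.02,"z":0.24,"rx":0,"ry":0,"rz":0,"grip":0},{"x":-0.45,"y":-0.02,"z":0.24,"rx":0,"ry":0,"rz":0,"grip":0},{"x":-0.45,"y":-0.02,"z":0.24,"rx":0,"ry":0,"rz":0,"grip":0}])

```text
clock: 1.9
position: [0.4915, 0.2815, 0.1665]
tcp_rot: [0.252, 0.968, 0.001, 0.0]
contact_force: [-0.4, 0.4, -0.1]
finger_gap: 0.0853
grip_force: 0.0
```

```bash
python3 -c "
from h import *
snap('wrist','w1');go([.496,.274,.16],1.06)"
```

```text
shift [-0.0529, -0.0308, 0.0455] turn [0.0014, 0.0002, 0.0012] q [-0.78, 0.3, 0.25, 1.64, -0.08, 1.21, 0.55] clk 1.95
```

View pics/w1.png

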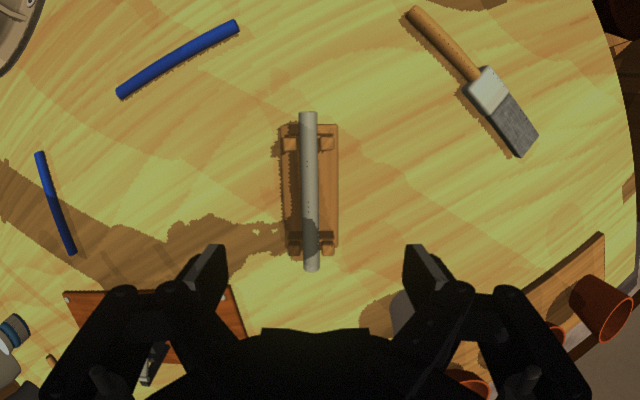

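The wrist view shows the rod from (308,113) to (312,270), lying nearly parallel to the pads and centred between them near column 315.

Run:
```python
from h import *
t=load('top0');s=load('scene0');w=load('w1')
im=w['image'].astype(int);sub=im[105:280,295:330]
m=((sub.max(2)-sub.min(2)<30)).astype(np.uint8)
n,l,st,ce=cv2.connectedComponentsWithStats(m); i=1+np.argmax(st[1:,4]); v,u=np.where(l==i); r=cv2.minAreaRect(np.c_[u,v].astype(np.float32)); print(st[i],r)
e1,e2=(308,112),(312,271)
p1=atz(w,*e1,.044);p2=atz(w,*e2,.044); print(p1,p2,np.linalg.norm(p1-p2),np.arctan2(*(p2-p1)[[1,0]]),(p1+p2)/2)
print(tri((w,*e1),(t,217.1,228.5),(s,394.9,241.2)),tri((w,*e2),(t,246.1,182.1),(s,352.8,254.3)))
```

```text
[   3    8   21  157 1457] ((13.16805648803711, 85.98677062988281), (156.3059844970703, 18.075660705566406), 88.8655776977539)
[0.42944276 0.30926737 0.044     ] [0.56205985 0.23869923 0.044     ] 0.15022368078554235 -0.48901185595270286 [0.4957513 0.2739833 0.044    ]
(array([0.43069602, 0.30996067, 0.04224136]), [np.float64(0.0014575927608278477), np.float64(0.0012177673477795396), np.float64(0.0006527010169575749)]) (array([0.56124099, 0.23867389, 0.0428664 ]), [np.float64(0.0012444202152710174), np.float64(0.0015204168247864754), np.float64(0.001286501064420701)])
```

```bash
python3 -c "
from h import *
go([.4958,.274,.022],1.079)"
```

```text
shift [-0.0515, -0.0336, 0.9655] turn [0.0014, 0.0002, -0.0109] q [-0.78, 0.3, 0.25, 1.64, -0.08, 1.21, 0.55] clk 1.95
```

Call:
apply_moves(plan=[{"x":-0.05,"y":-0.03,"z":0.2,"rx":0,"ry":0,"rz":-0.011,"grip":0},{"x":-0.05,"y":-0.03,"z":0.45,"rx":0,"ry":0,"rz":-0.011,"grip":0},{"x":-0.05,"y":-0.03,"z":0.6,"rx":0,"ry":0,"rz":-0.011,"grip":0},{"x":-0.05,"y":-0.03,"z":0.6,"rx":0,"ry":0,"rz":-0.011,"grip":0},{"x":-0.05,"y":-0.03,"z":0.6,"rx":0,"ry":0,"rz":-0.011,"grip":0}])

```text
clock: 2.37
position: [0.4949, 0.2734, 0.0759]
tcp_rot: [0.244, 0.97, -0.0, -0.0]
contact_force: [0.4, 0.6, 1.1]
finger_gap: 0.0859
grip_force: 0.0
```

```bash
python3 -c "
from h import *
go([.4958,.274,.022],1.079)"
```

```text
shift [-0.0037, 0.0065, 0.3592] turn [-0.0002, -0.0005, -0.0001] q [-0.75, 0.39, 0.24, 1.74, -0.11, 1.03, 0.6] clk 2.3667
```

Aligned; go down and close.

Call:
apply_moves(plan=[{"x":0,"y":0.005,"z":0.18,"rx":0,"ry":0,"rz":0,"grip":0},{"x":0,"y":0.005,"z":0.35,"rx":0,"ry":0,"rz":0,"grip":0},{"x":0,"y":0.005,"z":0.36,"rx":0,"ry":0,"rz":0,"grip":0.4},{"x":0,"y":0.005,"z":0.36,"rx":0,"ry":0,"rz":0,"grip":1},{"x":0,"y":0.005,"z":0.36,"rx":0,"ry":0,"rz":0,"grip":1},{"x":0,"y":0.005,"z":0.36,"rx":0,"ry":0,"rz":0,"grip":1},{"x":0,"y":0.005,"z":0.36,"rx":0,"ry":0,"rz":0,"grip":1},{"x":0,"y":0.005,"z":0.36,"rx":0,"ry":0,"rz":0,"grip":1}], newtons=70)

```text
clock: 3.03
position: [0.4969, 0.2734, 0.0229]
tcp_rot: [0.245, 0.97, 0.001, 0.001]
contact_force: [-2.5, -0.1, 8.6]
finger_gap: 0.0138
grip_force: 68.1
```

Call:
apply_moves(plan=[{"x":0,"y":0,"z":-0.1,"rx":0,"ry":0,"rz":0,"grip":1},{"x":0,"y":0,"z":-0.3,"rx":0,"ry":0,"rz":0,"grip":1},{"x":0,"y":0,"z":-0.55,"rx":0,"ry":0,"rz":0,"grip":1},{"x":0,"y":0,"z":-0.8,"rx":0,"ry":0,"rz":0.05,"grip":1},{"x":0,"y":0,"z":-1,"rx":0,"ry":0,"rz":0.1,"grip":1},{"x":0,"y":0,"z":-1,"rx":0,"ry":0,"rz":0.15,"grip":1},{"x":0,"y":0,"z":-1,"rx":0,"ry":0,"rz":0.2,"grip":1}])

```text
clock: 3.62
position: [0.4972, 0.2733, 0.1743]
tcp_rot: [0.395, 0.919, 0.002, 0.001]
contact_force: [-0.3, -0.2, -3.5]
finger_gap: 0.0137
grip_force: 68.5
```

```bash
python3 -c "
from h import *
s=arm.state();print(s['finger_gap'],s['grip_force'],s['contact_force'])
go([.583,.034,.19],-.351)"
```

```text
0.013706249614415987 68.45892548561096 [-0.28220891 -0.2170617  -3.45701511]
shift [-1.5516, -0.6813, -0.107] turn [0.003, -0.0015, 0.7063] q [-0.81, 0.29, 0.3, 1.64, -0.09, 1.22, 0.28] clk 3.6167
```

Call:
apply_moves(plan=[{"x":-0.12,"y":-0.06,"z":-0.05,"rx":0,"ry":0,"rz":0.07,"grip":1},{"x":-0.25,"y":-0.11,"z":-0.1,"rx":0,"ry":0,"rz":0.14,"grip":1},{"x":-0.37,"y":-0.17,"z":-0.15,"rx":0,"ry":0,"rz":0.21,"grip":1},{"x":-0.5,"y":-0.22,"z":-0.15,"rx":0,"ry":0,"rz":0.28,"grip":1},{"x":-0.62,"y":-0.28,"z":-0.15,"rx":0,"ry":0,"rz":0.35,"grip":1},{"x":-0.75,"y":-0.33,"z":-0.15,"rx":0,"ry":0,"rz":0.42,"grip":1},{"x":-0.87,"y":-0.39,"z":-0.15,"rx":0,"ry":0,"rz":0.49,"grip":1},{"x":-1,"y":-0.44,"z":-0.15,"rx":0,"ry":0,"rz":0.56,"grip":1}])

```text
clock: 4.28
position: [0.5516, 0.1177, 0.194]
tcp_rot: [0.749, 0.662, -0.0, -0.0]
contact_force: [0.4, -0.7, -2.6]
finger_gap: 0.0137
grip_force: 68.5
```

```bash
python3 -c "
from h import *
go([.583,.034,.19],-.351)"
```

```text
shift [-0.5281, 0.2759, 0.0261] turn [-0.0004, -0.0001, 0.1454] q [-0.69, 0.29, 0.52, 1.62, -0.15, 1.27, -0.26] clk 4.2833
```

```bash
python3 -c "
from h import *
snap('wrist','w2')"
```

Call:
apply_moves(plan=[{"x":-0.2,"y":0.05,"z":0,"rx":0,"ry":0,"rz":0.07,"grip":1},{"x":-0.35,"y":0.05,"z":0,"rx":0,"ry":0,"rz":0.14,"grip":1},{"x":-0.5,"y":0.05,"z":0,"rx":0,"ry":0,"rz":0.145,"grip":1},{"x":-0.52,"y":0.05,"z":0,"rx":0,"ry":0,"rz":0.145,"grip":1},{"x":-0.52,"y":0.05,"z":0,"rx":0,"ry":0,"rz":0.145,"grip":1},{"x":-0.52,"y":0.05,"z":0,"rx":0,"ry":0,"rz":0.145,"grip":1}])

```text
clock: 4.83
position: [0.5501, 0.041, 0.1939]
tcp_rot: [0.818, 0.576, 0.0, -0.0]
contact_force: [0.5, -0.1, -1.7]
finger_gap: 0.0135
grip_force: 68.5
```

```bash
python3 -c "
from h import *
a=load('w2'); b=snap('wrist','w3');go([.583,.034,.19],-.351)
c=np.vstack([a['image'][:,100:540],b['image'][:,100:540]]); c=np.hstack([a['image'][:,120:520],b['image'][:,120:520]]);cv2.imwrite('pics/c2.png',c)"
```

```text
shift [0.0252, 0.2237, 0.0251] turn [-0.0003, -0.0004, 0.0052] q [-0.62, 0.27, 0.59, 1.65, -0.16, 1.26, -0.34] clk 4.8833
```

View pics/c2.png

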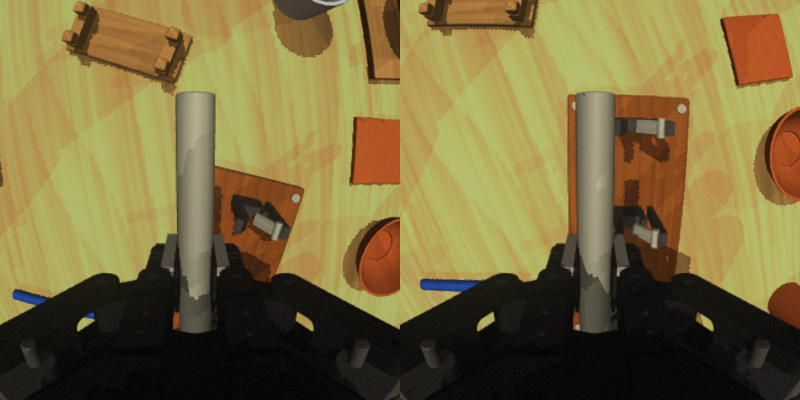

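The pair shows the rod held along tool x, with its far end at w3 (315,93). In w3 the plate's far corners are at (288,95) and (409,99), and the jaws at about (360,127) and (365,235). I'll enlarge the forks.

Run:
```python
from h import *
b=load('w3');cv2.imwrite('pics/c3.png',cv2.resize(b['image'][85:255,280:420],(490,595),interpolation=cv2.INTER_CUBIC))
t=load('top0')
A,B=atz(b,288,95,.012),atz(b,409,99,.012); print(A,B,np.linalg.norm(A-B),np.arctan2(*(B-A)[[1,0]]))
print(atz(t,287,188,.012),atz(t,303.25,147.5,.012))
M=R.from_quat(b['state']['tcp_rot']).as_matrix(); p=b['state']['position']
e=atz(b,315,94,p[2]+.019+.004); print('rod end in tool',M.T@(e-p))
```

```text
[0.55267079 0.13058795 0.012     ] [0.67273176 0.08631343 0.012     ] 0.12796433123490722 -0.3532949206461839
[0.55046259 0.12676957 0.012     ] [0.66826338 0.08375994 0.012     ]
rod end in tool [ 0.07532585  0.00012362 -0.02294411]
```

View pics/c3.png

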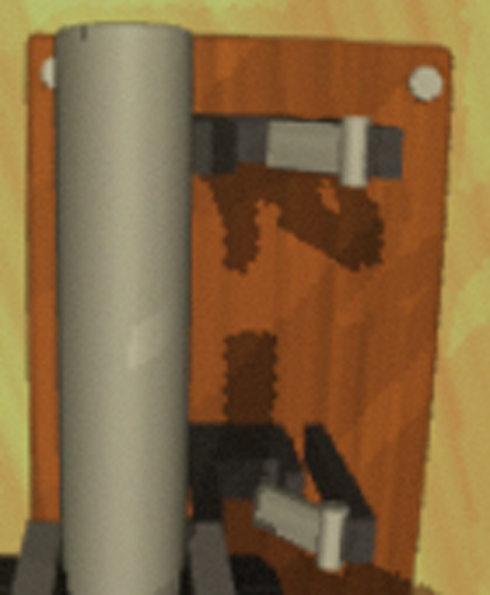

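The enlarged crop shows the jaw1 hinge roller at full-image (381,128) and its tip at (357,126). The jaw0 hinge is at (375,238) and its tip at (356,229).

Run:
```python
from h import *
b=load('w3'); a=-.352; X=np.array([np.cos(a),np.sin(a)]);Y=np.array([-np.sin(a),np.cos(a)])
for n,u,v,z,x,y in [('h1',381.4,127.9,.09,18,120),('t1',356.6,126.4,.067,-.5,120),('h0',374.9,237.9,.09,18,24),('t0',355.7,229.3,.067,-.5,24),('cA',288,95,.012,-65,150),('cB',409,99,.012,65,150)]:
    p=atz(b,u,v,z)[:2]; c=p-X*x/1e3-Y*y/1e3; print(n,p.round(4),'centre',c.round(4),'seat',(c+.072*Y).round(4))
h1,h0=[atz(b,u,v,.09)[:2] for u,v in [(381.4,127.9),(374.9,237.9)]]
print(np.linalg.norm(h1-h0),np.arctan2(*(h1-h0)[::-1])-np.pi/2)
```

```text
h1 [0.6193 0.0755] centre [ 0.561 -0.031] seat [0.5859 0.0366]
t1 [0.603  0.0808] centre [ 0.5621 -0.032 ] seat [0.5869 0.0356]
h0 [ 0.5866 -0.014 ] centre [ 0.5614 -0.0303] seat [0.5862 0.0373]
t0 [ 0.5729 -0.0101] centre [ 0.5651 -0.0328] seat [0.5899 0.0348]
cA [0.5527 0.1306] centre [ 0.562  -0.0326] seat [0.5868 0.035 ]
cB [0.6727 0.0863] centre [ 0.56   -0.0321] seat [0.5848 0.0355]
0.09521937814838824 -0.3508368131094901
```

```bash
python3 -c "
from h import *
go([.586,.036,.105],-.352)"
```

```text
shift [0.0442, 0.2384, 0.5918] turn [-0.0003, -0.0004, 0.0058] q [-0.62, 0.27, 0.59, 1.65, -0.16, 1.26, -0.34] clk 4.8833
```

Call:
apply_moves(plan=[{"x":0.044,"y":0.12,"z":0,"rx":0,"ry":0,"rz":0.006,"grip":1},{"x":0.044,"y":0.238,"z":0.1,"rx":0,"ry":0,"rz":0.006,"grip":1},{"x":0.044,"y":0.238,"z":0.3,"rx":0,"ry":0,"rz":0.006,"grip":1},{"x":0.044,"y":0.238,"z":0.5,"rx":0,"ry":0,"rz":0.006,"grip":1},{"x":0.044,"y":0.238,"z":0.59,"rx":0,"ry":0,"rz":0.006,"grip":1},{"x":0.044,"y":0.238,"z":0.59,"rx":0,"ry":0,"rz":0.006,"grip":1},{"x":0.044,"y":0.238,"z":0.59,"rx":0,"ry":0,"rz":0.006,"grip":1}], newtons=100)

```text
clock: 5.47
position: [0.5857, 0.0359, 0.1048]
tcp_rot: [0.82, 0.572, -0.001, -0.0]
contact_force: [-0.1, -0.4, -1.9]
finger_gap: 0.0131
grip_force: 98.0
```

Run:
```python
from h import *
go([.586,.036,.105],-.352)
b=snap('wrist','w4');cv2.imwrite('pics/c4.png',cv2.resize(b['image'][20:300,180:450],(578,600),interpolation=cv2.INTER_CUBIC))
```

```text
shift [0.0017, 0.0018, -0.0015] turn [-0.0011, 0.0005, -0.0001] q [-0.55, 0.44, 0.57, 1.67, -0.26, 1.12, -0.27] clk 5.4667
```

View pics/c4.png

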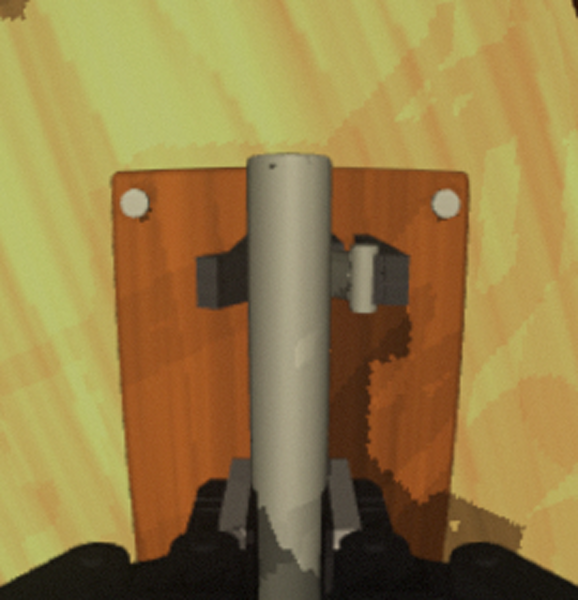

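The rod (crop column 290) is centred on the plate: the screws at 134 and 446 average 290. I'll push down.

Call:
apply_moves(plan=[{"x":0,"y":0,"z":0.1,"rx":0,"ry":0,"rz":0,"grip":1},{"x":0,"y":0,"z":0.2,"rx":0,"ry":0,"rz":0,"grip":1},{"x":0,"y":0,"z":0.28,"rx":0,"ry":0,"rz":0,"grip":1},{"x":0,"y":0,"z":0.35,"rx":0,"ry":0,"rz":0,"grip":1},{"x":0,"y":0,"z":0.4,"rx":0,"ry":0,"rz":0,"grip":1},{"x":0,"y":0,"z":0.44,"rx":0,"ry":0,"rz":0,"grip":1},{"x":0,"y":0,"z":0.455,"rx":0,"ry":0,"rz":0,"grip":1},{"x":0,"y":0,"z":0.455,"rx":0,"ry":0,"rz":0,"grip":1}])

```text
clock: 6.18
position: [0.586, 0.0355, 0.0382]
tcp_rot: [0.82, 0.572, 0.0, -0.001]
contact_force: [-1.5, 0.7, 0.4]
finger_gap: 0.0133
grip_force: 98.8
```

Call:
apply_moves(plan=[{"x":0,"y":0,"z":0.015,"rx":0,"ry":0,"rz":0,"grip":1},{"x":0,"y":0,"z":0.025,"rx":0,"ry":0,"rz":0,"grip":1},{"x":0,"y":0,"z":0.025,"rx":0,"ry":0,"rz":0,"grip":1}])

```text
clock: 6.43
position: [0.5865, 0.0355, 0.0377]
tcp_rot: [0.82, 0.572, 0.001, -0.001]
contact_force: [-19.2, 1.4, 35.0]
finger_gap: 0.0129
grip_force: 102.6
```

Run:
```python
from h import *
s=arm.state();print(s['position'],s['contact_force'])
b=snap('wrist','w5');cv2.imwrite('pics/c5.png',cv2.resize(b['image'][20:300,180:450],(578,600),interpolation=cv2.INTER_CUBIC))
```

```text
[0.58653388 0.03546459 0.0377259 ] [-19.22958292   1.40745905  35.02924165]
```

View pics/c5.png

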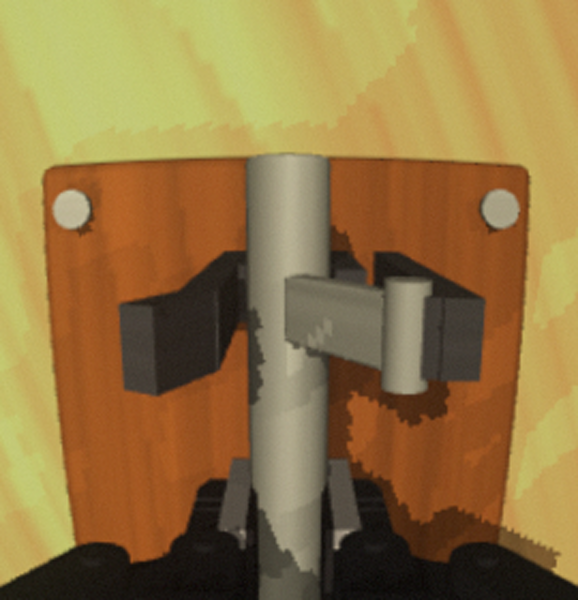

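The jaw has closed over the rod and the rod is bottomed at 35 N. I'll ease off, open and rise.

Call:
apply_moves(plan=[{"x":0,"y":0,"z":-0.025,"rx":0,"ry":0,"rz":0,"grip":1},{"x":0,"y":0,"z":-0.025,"rx":0,"ry":0,"rz":0,"grip":1},{"x":0,"y":0,"z":-0.025,"rx":0,"ry":0,"rz":0,"grip":0.5},{"x":0,"y":0,"z":-0.025,"rx":0,"ry":0,"rz":0,"grip":0.4},{"x":0,"y":0,"z":-0.025,"rx":0,"ry":0,"rz":0,"grip":0.4},{"x":0,"y":0,"z":-0.025,"rx":0,"ry":0,"rz":0,"grip":0.4},{"x":0,"y":0,"z":-0.025,"rx":0,"ry":0,"rz":0,"grip":0.4},{"x":0,"y":0,"z":-0.025,"rx":0,"ry":0,"rz":0,"grip":0.4}])

```text
clock: 7.15
position: [0.5861, 0.0344, 0.0369]
tcp_rot: [0.821, 0.571, -0.0, 0.0]
contact_force: [-0.5, -0.2, -0.2]
finger_gap: 0.0513
grip_force: 0.0
```

Call:
apply_moves(plan=[{"x":0,"y":0,"z":-0.2,"rx":0,"ry":0,"rz":0,"grip":0.4},{"x":0,"y":0,"z":-0.45,"rx":0,"ry":0,"rz":0,"grip":0.2},{"x":0,"y":0,"z":-0.7,"rx":0,"ry":0,"rz":0,"grip":0},{"x":0,"y":0,"z":-0.95,"rx":0,"ry":0,"rz":-0.07,"grip":0},{"x":0,"y":0,"z":-1,"rx":0,"ry":0,"rz":-0.14,"grip":0},{"x":0,"y":0,"z":-1,"rx":0,"ry":0,"rz":-0.14,"grip":0},{"x":0,"y":0,"z":-1,"rx":0,"ry":0,"rz":-0.14,"grip":0}])

```text
clock: 7.73
position: [0.5861, 0.0345, 0.1872]
tcp_rot: [0.754, 0.657, 0.0, 0.0]
contact_force: [0.1, 0.0, 0.4]
finger_gap: 0.0852
grip_force: 0.0
```

Run:
```python
from h import *
b=snap('wrist','w6')
a=b['image'][20:300,180:450]
go([.5353,-.102,.2],.6)
s=snap('scene','s6');c=cv2.resize(s['image'][160:270,240:400],(400,275),interpolation=cv2.INTER_CUBIC)
o=np.zeros((415,800,3),np.uint8); o[:415,:400]=cv2.resize(a,(400,415)); o[:275,400:]=c
cv2.imwrite('pics/c6.png',o)
```

```text
shift [-0.9473, -0.2068, -0.0928] turn [-0.0009, -0.0003, -0.4695] q [-0.54, 0.36, 0.55, 1.57, -0.19, 1.27, -0.1] clk 7.7833
```

View pics/c6.png

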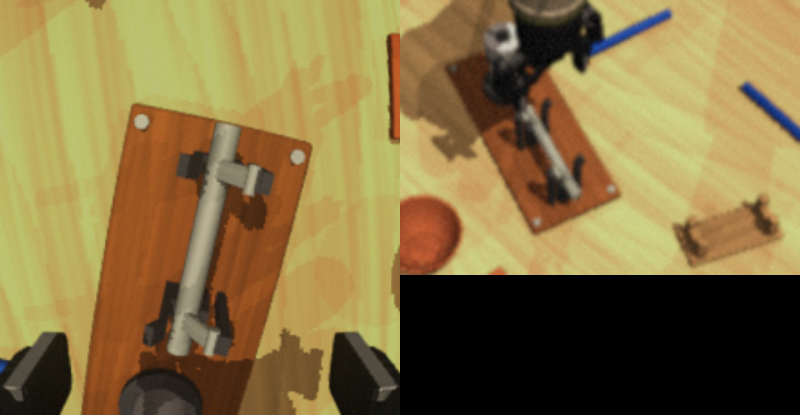

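The rod lies across both forks with both jaws over it. On to the cap, turning towards high q7 on the way.

Call:
apply_moves(plan=[{"x":-0.12,"y":-0.03,"z":-0.08,"rx":0,"ry":0,"rz":-0.07,"grip":0},{"x":-0.25,"y":-0.06,"z":-0.16,"rx":0,"ry":0,"rz":-0.14,"grip":0},{"x":-0.38,"y":-0.09,"z":-0.25,"rx":0,"ry":0,"rz":-0.21,"grip":0},{"x":-0.5,"y":-0.12,"z":-0.25,"rx":0,"ry":0,"rz":-0.28,"grip":0},{"x":-0.64,"y":-0.15,"z":-0.25,"rx":0,"ry":0,"rz":-0.35,"grip":0},{"x":-0.78,"y":-0.18,"z":-0.25,"rx":0,"ry":0,"rz":-0.42,"grip":0},{"x":-0.92,"y":-0.207,"z":-0.25,"rx":0,"ry":0,"rz":-0.49,"grip":0},{"x":-0.947,"y":-0.207,"z":-0.25,"rx":0,"ry":0,"rz":-0.56,"grip":0}])

```text
clock: 8.5
position: [0.5339, -0.1065, 0.2231]
tcp_rot: [0.402, 0.916, -0.001, -0.001]
contact_force: [0.2, -1.1, -0.4]
finger_gap: 0.0853
grip_force: 0.0
```

```bash
python3 -c "
from h import *
go([.5353,-.102,.21],2.4)
snap('wrist','w7')"
```

```text
shift [0.0159, 0.0275, 0.087] turn [-0.0011, -0.0023, -1.0548] q [-0.29, 0.23, 0.51, 1.62, -0.11, 1.32, 0.98] clk 8.5
```

Call:
apply_moves(plan=[{"x":0.016,"y":0.027,"z":0,"rx":0,"ry":0,"rz":-0.075,"grip":0},{"x":0.016,"y":0.027,"z":0,"rx":0,"ry":0,"rz":-0.15,"grip":0},{"x":0.016,"y":0.027,"z":0,"rx":0,"ry":0,"rz":-0.225,"grip":0},{"x":0.016,"y":0.027,"z":0,"rx":0,"ry":0,"rz":-0.3,"grip":0},{"x":0.016,"y":0.027,"z":0,"rx":0,"ry":0,"rz":-0.375,"grip":0},{"x":0.016,"y":0.027,"z":0,"rx":0,"ry":0,"rz":-0.45,"grip":0},{"x":0.016,"y":0.027,"z":0,"rx":0,"ry":0,"rz":-0.5,"grip":0},{"x":0.016,"y":0.027,"z":0,"rx":0,"ry":0,"rz":-0.5,"grip":0}])

```text
clock: 9.22
position: [0.5371, -0.0966, 0.223]
tcp_rot: [0.02, 1.0, 0.0, -0.001]
contact_force: [-0.3, 0.1, -1.0]
finger_gap: 0.0857
grip_force: 0.0
```

```bash
python3 -c "
from h import *
w=snap('wrist','w8')
go([.5353,-.102,.21],2.3)
a=load('w7')['image'][140:400,180:460]; cv2.imwrite('pics/c8.png',np.hstack([cv2.resize(a,(400,371)),cv2.resize(w['image'][140:400,180:460],(400,371))]))"
```

```text
shift [0.0108, -0.0353, 0.0876] turn [0.0007, -0.0015, -0.4923] q [-0.23, 0.22, 0.41, 1.62, -0.09, 1.32, 1.73] clk 9.2667
```

View pics/c8.png

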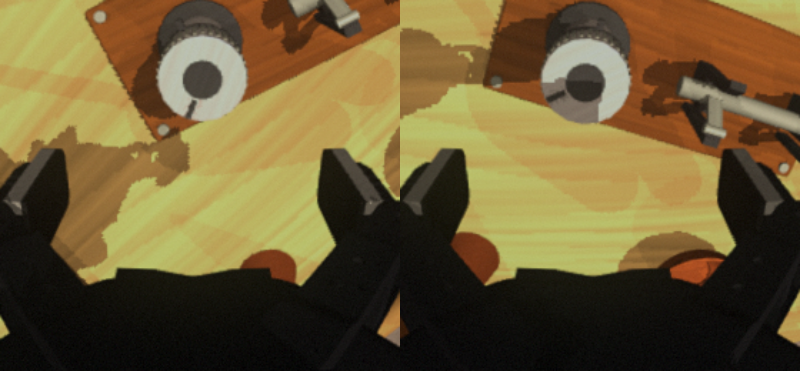

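The pair shows the cap top at w7 (321,195) and w8 (310,197), with the rib on the lower-left side of the disc in both. The rod is seated in the background of w8. I'll triangulate the cap centre.

Run:
```python
from h import *
a,b=load('w7'),load('w8'); k=1.4286
pa=(180+202/k,140+79.5/k); pb=(180+185.5/k,140+81/k)
print(tri((a,*pa),(b,*pb))); p=[atz(d,*q,.132) for d,q in((a,pa),(b,pb))]; print(p)
for d,q,r in((a,pa,(193,107)),(b,pb,(156,97))):
    x=atz(d,180+r[0]/k,140+r[1]/k,.133)-atz(d,*q,.132); print(np.arctan2(x[1],x[0]))
    for e in (44.7/k,): print(np.linalg.norm(atz(d,q[0]+e,q[1],.132)-atz(d,*q,.132)))
```

```text
(array([ 0.53473235, -0.10102687,  0.13199239]), [np.float64(0.0004974376837094946), np.float64(0.0004974376837098276)])
[array([ 0.53519254, -0.10125378,  0.132     ]), array([ 0.53425837, -0.10081986,  0.132     ])]
-1.1324670701159756
0.02470758129505052
-1.1100789288747954
0.02463373100825463
```

Call:
apply_moves(plan=[{"x":0.01,"y":-0.03,"z":0.02,"rx":0,"ry":0,"rz":-0.075,"grip":0},{"x":0.01,"y":-0.03,"z":0.05,"rx":0,"ry":0,"rz":-0.15,"grip":0},{"x":0.01,"y":-0.03,"z":0.08,"rx":0,"ry":0,"rz":-0.225,"grip":0},{"x":0.01,"y":-0.03,"z":0.08,"rx":0,"ry":0,"rz":-0.3,"grip":0},{"x":0.01,"y":-0.03,"z":0.08,"rx":0,"ry":0,"rz":-0.375,"grip":0},{"x":0.01,"y":-0.03,"z":0.08,"rx":0,"ry":0,"rz":-0.45,"grip":0},{"x":0.01,"y":-0.03,"z":0.08,"rx":0,"ry":0,"rz":-0.46,"grip":0},{"x":0.01,"y":-0.03,"z":0.08,"rx":0,"ry":0,"rz":-0.46,"grip":0}], newtons=50)

```text
clock: 9.93
position: [0.5357, -0.1017, 0.2119]
tcp_rot: [-0.332, 0.943, 0.0, -0.001]
contact_force: [0.1, -0.8, 0.7]
finger_gap: 0.0855
grip_force: 0.0
```

```bash
python3 -c "
from h import *
go([.535,-.1015,.108],2.25)"
```

```text
shift [0.0022, 0.0037, 0.6928] turn [0.0005, -0.0005, -0.0014] q [-0.15, 0.22, 0.33, 1.63, -0.08, 1.3, 2.44] clk 9.9333
```

Call:
apply_moves(plan=[{"x":0.002,"y":0.004,"z":0.2,"rx":0,"ry":0,"rz":0,"grip":0},{"x":0.002,"y":0.004,"z":0.4,"rx":0,"ry":0,"rz":0,"grip":0},{"x":0.002,"y":0.004,"z":0.6,"rx":0,"ry":0,"rz":0,"grip":0},{"x":0.002,"y":0.004,"z":0.69,"rx":0,"ry":0,"rz":0,"grip":0},{"x":0.002,"y":0.004,"z":0.69,"rx":0,"ry":0,"rz":0,"grip":0},{"x":0.002,"y":0.004,"z":0.69,"rx":0,"ry":0,"rz":0,"grip":0}])

```text
clock: 10.43
position: [0.5349, -0.1017, 0.1086]
tcp_rot: [-0.333, 0.943, 0.0, -0.001]
contact_force: [-0.2, 0.3, 1.2]
finger_gap: 0.0859
grip_force: 0.0
```

```bash
python3 -c "
from h import *
print(arm.state()['contact_force'],arm.state()['torque'])
go([.535,-.1015,.108],2.25)"
```

```text
[-0.21597755  0.2910753   1.15829672] [ 0.0116359  -0.02467914 -0.03272886]
shift [-0.0013, 0.0002, 0.0041] turn [0.0007, -0.0009, -0.0005] q [-0.13, 0.31, 0.32, 1.77, -0.11, 1.08, 2.47] clk 10.4333
```

Close on the cap.

Call:
apply_moves(plan=[{"x":0,"y":0,"z":0,"rx":0,"ry":0,"rz":0,"grip":1},{"x":0,"y":0,"z":0,"rx":0,"ry":0,"rz":0,"grip":1},{"x":0,"y":0,"z":0,"rx":0,"ry":0,"rz":0,"grip":1},{"x":0,"y":0,"z":0,"rx":0,"ry":0,"rz":0,"grip":1},{"x":0,"y":0,"z":0,"rx":0,"ry":0,"rz":0,"grip":1},{"x":0,"y":0,"z":0,"rx":0,"ry":0,"rz":0,"grip":1}])

```text
clock: 10.93
position: [0.5355, -0.1008, 0.1111]
tcp_rot: [-0.335, 0.942, 0.001, 0.001]
contact_force: [-7.7, 2.9, 12.8]
finger_gap: 0.0485
grip_force: 49.7
```

Call:
apply_moves(plan=[{"x":0,"y":0,"z":0,"rx":0,"ry":0,"rz":0.07,"grip":1},{"x":0,"y":0,"z":0,"rx":0,"ry":0,"rz":0.14,"grip":1},{"x":0,"y":0,"z":0,"rx":0,"ry":0,"rz":0.21,"grip":1},{"x":0,"y":0,"z":0,"rx":0,"ry":0,"rz":0.28,"grip":1},{"x":0,"y":0,"z":0,"rx":0,"ry":0,"rz":0.35,"grip":1},{"x":0,"y":0,"z":0,"rx":0,"ry":0,"rz":0.42,"grip":1},{"x":0,"y":0,"z":0,"rx":0,"ry":0,"rz":0.49,"grip":1},{"x":0,"y":0,"z":0,"rx":0,"ry":0,"rz":0.56,"grip":1}])

```text
clock: 11.6
position: [0.5356, -0.101, 0.1106]
tcp_rot: [0.101, 0.995, 0.001, 0.0]
contact_force: [-4.3, 2.0, 7.6]
finger_gap: 0.0485
grip_force: 50.1
```

```bash
cat >> h.py <<'E'
def st():
    s=arm.state(); M=R.from_quat(s['tcp_rot']).as_matrix(); print('head',round(np.arctan2(M[1,1],M[0,1]),4),'pos',s['position'].round(4),'F',s['contact_force'].round(1),'T',s['torque'].round(2),'q7',s['joints'][6].round(2),'grip',s['grip_force'],s['finger_gap'],s['clock'])
E
python3 -c "
from h import *
st();snap('wrist','w9')"
```

```text
head 1.3683 pos [ 0.5356 -0.101   0.1106] F [-4.3  2.   7.6] T [0.69 1.05 0.09] q7 1.63 grip 50.09418547153473 0.04849085545348165 11.6
```

The z torque of 0.09 N m matches the thread friction and z is sinking, so the cap is turning. Continue.

Call:
apply_moves(plan=[{"x":0,"y":0,"z":0,"rx":0,"ry":0,"rz":0.07,"grip":1},{"x":0,"y":0,"z":0,"rx":0,"ry":0,"rz":0.14,"grip":1},{"x":0,"y":0,"z":0,"rx":0,"ry":0,"rz":0.21,"grip":1},{"x":0,"y":0,"z":0,"rx":0,"ry":0,"rz":0.28,"grip":1},{"x":0,"y":0,"z":0,"rx":0,"ry":0,"rz":0.35,"grip":1},{"x":0,"y":0,"z":0,"rx":0,"ry":0,"rz":0.42,"grip":1},{"x":0,"y":0,"z":0,"rx":0,"ry":0,"rz":0.49,"grip":1},{"x":0,"y":0,"z":0,"rx":0,"ry":0,"rz":0.56,"grip":1}])

```text
clock: 12.32
position: [0.5355, -0.1011, 0.1102]
tcp_rot: [0.515, 0.857, 0.001, -0.0]
contact_force: [-2.8, 1.9, 4.0]
finger_gap: 0.0483
grip_force: 50.7
```

```bash
python3 -c "
from h import *
st()"
```

```text
head 0.4886 pos [ 0.5355 -0.1011  0.1102] F [-2.8  1.9  4. ] T [0.46 0.73 0.13] q7 0.81 grip 50.687938928604126 0.04825562754250094 12.3167
```

Call:
apply_moves(plan=[{"x":0,"y":0,"z":0,"rx":0,"ry":0,"rz":0.06,"grip":1},{"x":0,"y":0,"z":0,"rx":0,"ry":0,"rz":0.12,"grip":1},{"x":0,"y":0,"z":0,"rx":0,"ry":0,"rz":0.18,"grip":1},{"x":0,"y":0,"z":0,"rx":0,"ry":0,"rz":0.24,"grip":1}])

```text
clock: 12.65
position: [0.5354, -0.1011, 0.11]
tcp_rot: [0.666, 0.746, 0.001, -0.0]
contact_force: [-2.9, 2.3, 2.7]
finger_gap: 0.0483
grip_force: 50.9
```

```bash
python3 -c "
from h import *
st()"
```

```text
head 0.1123 pos [ 0.5354 -0.1011  0.11  ] F [-2.9  2.3  2.7] T [0.39 0.6  0.12] q7 0.46 grip 50.92528223991394 0.04834876263616639 12.65
```

Call:
apply_moves(plan=[{"x":0,"y":0,"z":0,"rx":0,"ry":0,"rz":0.06,"grip":1},{"x":0,"y":0,"z":0,"rx":0,"ry":0,"rz":0.12,"grip":1},{"x":0,"y":0,"z":0,"rx":0,"ry":0,"rz":0.18,"grip":1},{"x":0,"y":0,"z":0,"rx":0,"ry":0,"rz":0.24,"grip":1}])

```text
clock: 12.98
position: [0.5346, -0.1035, 0.1098]
tcp_rot: [0.794, 0.607, -0.001, 0.001]
contact_force: [-3.8, 0.2, 2.3]
finger_gap: 0.0484
grip_force: 51.1
```

```bash
python3 -c "
from h import *
st()"
```

```text
head -0.265 pos [ 0.5346 -0.1035  0.1098] F [-3.8  0.2  2.3] T [0.22 0.8  0.68] q7 0.11 grip 51.11746966838837 0.04843688830457172 12.9833
```

The torque has jumped to 0.68 N m, so the cap may be at the stop. I'll press a little further and hold.

Call:
apply_moves(plan=[{"x":0,"y":0,"z":0,"rx":0,"ry":0,"rz":0.03,"grip":1},{"x":0,"y":0,"z":0,"rx":0,"ry":0,"rz":0.05,"grip":1},{"x":0,"y":0,"z":0,"rx":0,"ry":0,"rz":0.05,"grip":1}])

```text
clock: 13.23
position: [0.5352, -0.1016, 0.1097]
tcp_rot: [0.817, 0.577, 0.0, -0.0]
contact_force: [-3.1, 1.8, 3.8]
finger_gap: 0.0483
grip_force: 51.8
```

```bash
python3 -c "
from h import *
st()"
```

```text
head -0.3405 pos [ 0.5352 -0.1016  0.1097] F [-3.1  1.8  3.8] T [ 0.35  0.82 -0.1 ] q7 0.04 grip 51.81294322013855 0.0483363422490494 13.2333
```

Call:
apply_moves(plan=[{"x":0,"y":0,"z":0,"rx":0,"ry":0,"rz":0.04,"grip":1},{"x":0,"y":0,"z":0,"rx":0,"ry":0,"rz":0.08,"grip":1},{"x":0,"y":0,"z":0,"rx":0,"ry":0,"rz":0.12,"grip":1}])

```text
clock: 13.48
position: [0.5342, -0.1029, 0.1096]
tcp_rot: [0.867, 0.498, -0.001, -0.0]
contact_force: [-6.0, -1.8, 4.9]
finger_gap: 0.0479
grip_force: 52.0
```

```bash
python3 -c "
from h import *
st()"
```

```text
head -0.5291 pos [ 0.5342 -0.1029  0.1096] F [-6.  -1.8  4.9] T [-0.59  1.6   1.44] q7 -0.13 grip 52.03426480293274 0.04790221139087461 13.4833
```

Call:
apply_moves(plan=[{"x":0,"y":0,"z":0,"rx":0,"ry":0,"rz":0.02,"grip":1},{"x":0,"y":0,"z":0,"rx":0,"ry":0,"rz":0.02,"grip":1},{"x":0,"y":0,"z":0,"rx":0,"ry":0,"rz":0.02,"grip":1}])

```text
clock: 13.73
position: [0.5342, -0.1029, 0.1096]
tcp_rot: [0.874, 0.486, -0.001, 0.0]
contact_force: [-7.5, -3.5, 6.4]
finger_gap: 0.0481
grip_force: 52.2
```

```bash
cat >> h.py <<'E'
def proj(d,p):
    T=np.array(d['tool_from_camera']); Rt=R.from_quat(d['state']['tcp_rot']).as_matrix()
    q=T[:3,:3].T@(Rt.T@(np.array(p)-d['state']['position'])-T[:3,3]); K=d['camera_matrix']
    x,y,z=q[0],-q[1],-q[2]; r=np.hypot(x,y); a=np.arctan2(r,z)/r; return K[0][0]*a*x+K[0][2],K[1][1]*a*y+K[1][2]
def ring(d,z,rad,c=(.535,-.1014)):
    g=cv2.cvtColor(d['image'],cv2.COLOR_BGR2GRAY); out=[]
    for a in np.arange(-180,180,5):
        u,v=proj(d,[c[0]+rad*np.cos(np.radians(a)),c[1]+rad*np.sin(np.radians(a)),z])
        out.append(int(cv2.getRectSubPix(g,(1,1),(u,v))[0,0]) if 0<=u<639 and 0<=v<399 else -1)
    return out
E
python3 -c "
from h import *
st(); d=snap('wrist','w10')
for n,z in(('w7',.132),('w8',.132),('w9',.1315),('w10',.13)): print(n,ring(load(n),z,.019),proj(load(n),[.535,-.1014,z]))"
```

```text
head -0.5562 pos [ 0.5342 -0.1029  0.1096] F [-7.5 -3.5  6.4] T [-0.8   1.71  1.88] q7 -0.15 grip 52.15234100818634 0.048063785794779004 13.7333
w7 [187, 185, 183, 183, 182, 183, 182, 185, 184, 185, 186, 187, 186, 189, 188, 187, 187, 188, 187, 186, 184, 184, 93, 72, 159, 183, 186, 185, 185, 184, 184, 186, 189, 189, 188, 186, 185, 187, 186, 185, 186, 186, 187, 186, 188, 188, 188, 188, 190, 188, 188, 184, 187, 187, 189, 188, 185, 189, 188, 185, 187, 189, 188, 189, 190, 190, 187, 189, 188, 188, 187, 188] (np.float64(321.09094519560927), np.float64(195.6206484327542))
w8 [186, 185, 184, 183, 184, 183, 184, 185, 185, 185, 186, 187, 186, 187, 187, 183, 187, 181, 118, 114, 108, 104, 54, 43, 86, 106, 113, 115, 115, 113, 114, 115, 116, 118, 117, 114, 113, 113, 114, 113, 136, 186, 186, 185, 186, 187, 185, 189, 187, 188, 186, 184, 185, 186, 187, 187, 187, 189, 186, 185, 187, 188, 187, 188, 187, 188, 187, 188, 188, 187, 187, 187] (np.float64(309.15111428497147), np.float64(197.63271180615493))
w9 [217, 216, 216, 218, 217, 216, 217, 217, 216, 216, 206, 129, 38, 43, 91, 110, 114, 114, 115, 109, 114, 114, 118, 117, 114, 113, 114, 112, 113, 112, 115, 115, 114, 113, 114, 118, 126, 138, 141, 142, 138, 135, 136, 137, 140, 137, 134, 139, 137, 133, 135, 138, 137, 135, 134, 136, 135, 141, 219, 218, 218, 218, 217, 215, 213, 213, 212, 214, 212, 213, 213, 215] (np.float64(314.52494416302665), np.float64(269.5980814608731))
w10 [119, 117, 118, 114, 118, 118, 110, 106, 104, 104, 103, 102, 103, 101, 101, 101, 104, 104, 102, 102, 104, 106, 104, 102, 106, 164, 177, 180, 177, 175, 180, 179, 179, 185, 188, 185, 188, 190, 189, 186, 190, 190, 188, 189, 185, 186, 185, 184, 184, 184, 185, 184, 183, 179, 179, 175, 178, 176, 180, 177, 176, 178, 178, 176, 176, 150, 93, 28, 37, 63, 115, 118] (np.float64(314.152566939261), np.float64(265.96451641558315))
```

The rib went from -67° to 157.5° (-202.5°), so the cap turned 2.36 rad. It then held against 1.9 N m while the pads slipped, so it is bottomed. Now I back off a quarter turn, aiming for the rib at -112.5°.

Call:
apply_moves(plan=[{"x":0,"y":0,"z":0,"rx":0,"ry":0,"rz":-0.07,"grip":1},{"x":0,"y":0,"z":0,"rx":0,"ry":0,"rz":-0.14,"grip":1},{"x":0,"y":0,"z":0,"rx":0,"ry":0,"rz":-0.21,"grip":1},{"x":0,"y":0,"z":0,"rx":0,"ry":0,"rz":-0.28,"grip":1},{"x":0,"y":0,"z":0,"rx":0,"ry":0,"rz":-0.35,"grip":1},{"x":0,"y":0,"z":-0.003,"rx":0,"ry":0,"rz":-0.42,"grip":1},{"x":0,"y":0,"z":-0.003,"rx":0,"ry":0,"rz":-0.49,"grip":1},{"x":0,"y":0,"z":-0.003,"rx":0,"ry":0,"rz":-0.56,"grip":1}])

```text
clock: 14.45
position: [0.536, -0.1031, 0.1103]
tcp_rot: [0.583, 0.812, 0.0, 0.001]
contact_force: [1.8, -3.2, -1.6]
finger_gap: 0.0484
grip_force: 52.2
```

Call:
apply_moves(plan=[{"x":0,"y":0,"z":0,"rx":0,"ry":0,"rz":-0.07,"grip":1},{"x":0,"y":0,"z":-0.003,"rx":0,"ry":0,"rz":-0.14,"grip":1},{"x":0,"y":0,"z":-0.003,"rx":0,"ry":0,"rz":-0.21,"grip":1},{"x":0,"y":0,"z":-0.003,"rx":0,"ry":0,"rz":-0.28,"grip":1},{"x":0,"y":0,"z":-0.003,"rx":0,"ry":0,"rz":-0.35,"grip":1},{"x":0,"y":0,"z":-0.003,"rx":0,"ry":0,"rz":-0.4,"grip":1},{"x":0,"y":0,"z":-0.003,"rx":0,"ry":0,"rz":-0.42,"grip":1},{"x":0,"y":0,"z":-0.003,"rx":0,"ry":0,"rz":-0.42,"grip":1}])

```text
clock: 15.12
position: [0.5371, -0.1022, 0.1108]
tcp_rot: [0.29, 0.957, 0.0, 0.002]
contact_force: [6.4, -1.4, -5.9]
finger_gap: 0.048
grip_force: 53.1
```

```bash
python3 -c "
from h import *
st(); d=snap('wrist','w11')
print(ring(d,.131,.019))"
```

```text
head 0.9834 pos [ 0.5371 -0.1022  0.1108] F [ 6.4 -1.4 -5.9] T [-0.38 -1.35  0.06] q7 1.27 grip 53.05197894573212 0.047954216445611944 15.1167
[215, 214, 213, 215, 215, 213, 215, 214, 202, 200, 199, 196, 76, 65, 55, 111, 111, 112, 112, 112, 110, 112, 112, 116, 116, 112, 111, 115, 111, 110, 112, 111, 111, 111, 134, 117, 113, 115, 116, 116, 146, 210, 133, 131, 120, 119, 116, 120, 118, 117, 124, 208, 206, 207, 206, 208, 206, 209, 209, 207, 208, 206, 204, 204, 204, 203, 203, 202, 210, 210, 211, 211]
```

The rib is at -114.5°, about 1.54 rad back from the stop. The cap is held at 53 N and everything is still, so I hand in.

```bash
python3 -c "
from h import *
st(); print(workorder.sign_off())"
```

```text
head 0.9818 pos [ 0.5371 -0.1022  0.1108] F [ 6.9 -1.7 -5.7] T [-0.41 -1.41  0.06] q7 1.27 grip 53.055535554885864 0.04817207558474728 15.1667
the job is handed in; nothing more can be done
None
```

I handed the job in at 15.2 s with the rod clipped into both forks, the cap bottomed and then backed off about 1.54 rad, and the gripper still holding it at 53 N; the sign-off returned no verdict.

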